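Crack a sealed canister lid with the lid jack and hold it open

TASK

Lay the small rubber pad flat and centred on the lid jack's saddle plate, between its two stops and lined up with them, then set the jack down on the counter with its saddle under the ring mark on the tab of the glass canister's sealed lid, and let go of it. Pump the handle once all the way down, so that the lid rises, and let it come all the way back up; then press it all the way down again and finish while still holding the handle down, with the lid raised by the padded saddle alone. Lift the lid only with the jack, do not push on the canister with the robot, and leave the saffron dish and the tablespoon where they are.

Things in the scene. Friction and masses are not known exactly. Their poses are not given: they have to be found in the camera images.
- pad: Plain dark rubber block, 24 (its x) x 36 (its y) x 14 mm high, 30 g, loose on the counter. Origin at the centre of its underside.
- jack: Loose metal lid jack, 0.8 kg. Origin at counter level under its mast; +x forward to the saddle, z up. Base plate from x = +78 to -134 mm, 74 wide (y), 8 thick. Mast: square aluminium post 26 x 26 mm on the origin, top at z = 95: grip it across its y faces from above to move the jack. Saddle on a vertical ram at x = +60; the pump handle leaves the mast to -x.
- saddle (a point): Centre of the saddle plate's top, jack x = +60 mm, 52 mm above the counter with the handle up; axes as the jack's. Plate 38 (x) x 50 (y) mm. Stops 4 mm thick, 5 high along its front and back edges leave 30 mm between them in x, open at the y ends: the pad's 24 mm side goes between them, its 36 mm side along them. Rises 62 mm per rad of handle, 26 mm in all.
- paddle (a point): Centre of the top of the handle's black paddle (44 x 34 x 12 mm). The handle's pivot is on the mast's axis, 62 mm above the counter; the paddle's middle is 130 mm from it, in the lever's line. Up: the lever rises backwards at 0.35 rad from level, paddle top about 112 mm above the counter. Fully down: 0.07 rad below level, paddle top about 59 mm up.
- handle (a joint): Pump handle angle, rad: 0 = up (a spring returns it there), 0.42 = fully down against its stop. Pressing takes about 3 to 8 N on the paddle.
- canister: Squat round glass canister, 120 mm across, its rim at 74 mm and lid top at 84 mm, stuck to the counter by its rubber foot so that it does not move. Origin at the centre of its underside; its +x points to the lid's tab, -x to the lid's hinge.
- lift_mark (a point): The lift point: on the underside of the steel tab, below the ring mark embossed on its top; 90 mm from the canister's axis along its +x, 76 mm above the counter while the lid is shut. The tab is 30 mm wide, 6 mm thick, and ends 106 mm from the canister's axis. The padded saddle, 66 mm high with the handle up, passes below it.
- lid (a joint): Lid angle, rad: 0 = shut, grows as the tab rises; the hinge is on the far side of the canister from the tab. A spring and its weight push it shut (about 3 to 6 N at the mark). A full stroke of the jack raises it by about 0.1 rad.
- saffron_dish: Small turquoise ceramic dish, 68 mm across, 28 mm high. Origin at the centre of its underside. Leave alone.
- tablespoon: Steel tablespoon lying on the counter, about 200 mm long along its x, origin under its middle. Leave alone.
Mind the look-alikes: they are no part of the job. Leave any green or red look-alike of the canister alone.

How it is judged:
On the way, in this order (a step that is already met when the one before it is completed fails the run):
1. the pad lies flat on the saddle plate, centred between the stops, and is let go (x of pad in the frame of saddle between -0.005 and 0.005 m and y of pad in the frame of saddle between -0.009 and 0.009 m and z of pad in the frame of saddle between -0.004 and 0.004 m and angle between the x axis of pad and the x axis of saddle, either way round below 0.25 rad and contact force between the fingers and pad below 0.1 N), for 0.2 s.
2. the jack stands on the counter with its saddle under the ring mark, handle up, and is let go (horizontal distance between saddle and lift_mark below 0.012 m and x of pad in the frame of saddle between -0.005 and 0.005 m and y of pad in the frame of saddle between -0.009 and 0.009 m and z of pad in the frame of saddle between -0.004 and 0.004 m and angle between the x axis of pad and the x axis of saddle, either way round below 0.25 rad and height (world z) of jack below 0.003 m and value of joint handle below 0.06 rad and contact force between the fingers and jack below 0.1 N), for 0.2 s.
3. first pump: handle down, lid raised (value of joint handle above 0.36 rad and value of joint lid above 0.06 rad and contact force between pad and canister above 0.5 N), for 0.1 s.
4. the handle is let back up, lid down (value of joint handle below 0.08 rad and value of joint lid below 0.02 rad), for 0.1 s.
At the end, for the whole second after the job is handed in: Fingers hold the handle down (over 0.36 rad); lid up over 0.06 rad, still, borne by the pad (over 0.5 N), untouched by the robot; pad flat on the saddle, within 5 mm across and 9 mm along the stops, 0.25 rad; jack flat on the counter, saddle within 12 mm of the mark (all of step 1 and all of step 3 and velocity of joint lid between -0.1 and 0.1 rad/s and horizontal distance between saddle and lift_mark below 0.012 m and angle between jack's own z axis and vertical below 0.05 rad and height (world z) of jack below 0.005 m and contact force between the fingers and jack above 0.5 N and contact force between each of the fingers, the arm and canister below 0.1 N); the arm keeps its last pose, push and grip.
It fails at once if the robot presses on the canister or its lid (contact force between any of the fingers, the arm and canister above 2 N).
It fails at once if the saffron dish or the tablespoon is moved by more than 30 mm (distance of any of saffron_dish, tablespoon from where it was at the start of the episode above 0.03 m).
It also fails if it takes over 67 s, if anything falls off the work surface, if the arm or the gripper's body presses on something with over 40 N, if the wrist force passes 120 N, or if a joint passes its speed limit or range.

ROBOT

A 6-joint arm with a two-finger parallel gripper is mounted at the origin on the work surface. World frame = base frame: x ahead of the robot, y to its left, z up, the work surface at z = 0. Lengths are in m, angles in rad, forces in N, time in s.
With the tool pointing down it reaches from about 0.275 to 0.725 m from the base axis. Payload 5.6 kg.
Tool frame: the origin (TCP) lies midway between the tips of the shut fingers; the grasp point (between the pads) lies 19 mm behind it; z points along the fingers, y is the line along which they close (so a half turn about z gives the same grasp; the last joint's range is limited). The gripper opens to 85 mm and grips with 20 to 120 N. Pads are 22 mm wide; open, the fingers measure 114 mm over their backs; the gripper's body (76 mm by 85 mm) begins 54 mm behind the grasp point. The pads swing forward as they close: fully open they stand 13 mm farther back than shut.
Start: joints at [-0.963, 0.255, 0.108, 0, -1.424, -0.285], TCP at [0.174, -0.522, 0.196] pointing down, gripper open.
Joint ranges: [-2.95, 2.95], [-1.21, 1.97], [-1.09, 1.5], [-2.87, 1.71], [-2.94, -0.07], [-3.05, 3.05]. Speed limits (rad/s): [2.57, 2.57, 3.14, 3.14, 3.14, 3.14].

INTERFACE

Orientations are given as a unit quaternion [x, y, z, w].
In Python, from bench import bot gives the robot as it stands.
- The arm moves only by the shell command python3 -m jog 'ROWS' [OPENING] [FORCE]. ROWS is a JSON object of lists of equal length, an entry for each row: "linear": the shift along the world's x, y, z in mm, a list of three; "roll": the turn about the world's z in degrees. In form: {"linear": [[x, y, z], ...], "roll": [roll, ...]}. A call has 1 to 20 rows; each row shifts and turns the commanded pose from where the row before left it; what a row does not reach is not made up. A row lasts 1/12 s, in which the tool goes at most 41.7 mm and 7.16 degrees, less where a joint would pass 70% of its speed; a pose out of reach is approached as far as the arm can. A call is refused whole if a number of a shift passes 41.7 or a number of a turn 7.16, either way. A call with a gripper value outside its range is refused whole. OPENING is the finger opening in mm, from 0 to 85.4, set as the call begins (- or left out, the last holds). The fingers move at their own pace and stop on an object; FORCE is the grip in N (left out, the last holds). Time passes only in rows, so rows that do not move let the fingers close. It gives the time, the measured TCP pose, the force, the opening and the grip force at its end, in the units of the state.
- bot.read_state(): the state, without advancing time (a new reading comes with each control period).
- bot.snapshot(name): name is "scene" or "top" or "wrist"; returns (picture, depth): 400x640x3 uint8, red, green, blue; 400x640 float32, m along the optical axis (not along the pixel's ray), 0 where there is no reading.
- bot.camera_model(name): a dict with "mtx" (3x3 intrinsics, pixels), "dist_coeffs" ([k1, k2, p1, p2, k3] as OpenCV has them; the pictures are not rectified), "world_from_camera" (4x4, takes a point from camera to world coordinates). Camera axes: x right, y down, z forward; pixel columns grow to the right and rows downward; lengths in m; the calibration is good to about 2 mm. A picture is of the moment at which its call begins: read the wrist's pose just before it. camera_model takes no time and is no camera call; for the wrist camera it gives the pose at the moment of the call.
- bot.finish_job(): hands the job in; it is judged then, once.
Trained networks look in the newest picture that a camera, given by its name, has taken for a name from the list of things; names that differ only in an ending like _2 or _b are one class to them, and where a whole thing is asked for, a point or a joint stands for the part that bears it (a point fixed in the world has none). Each returns a list of dicts, best first, with "p" (0 to 1); they miss things now and then, are a little off and sometimes report something else, mostly with a low value. They report only what shows in the picture. A call takes as long as a camera call. They do not tell look-alikes from the thing itself.
- bot.search_frame(label, camera): "extent" ([left, top, right, bottom] as shares, 0 to 1, of the picture: columns of its width, rows of its height, round what is visible of it).
- bot.place_of(label, camera): "position" ([column, row] as shares, 0 to 1, of the picture: columns of its width, rows of its height: a listed point, or the origin of a listed thing).
The state is a dict: "time": time; "qpos": joint angles; "qd": joint speeds; "tau": joint torques, N m; "tcp_pos": TCP position; "orientation": TCP orientation; "contact_force": force on the tool from outside, world axes, zero at the start; "ft_torque": the same for the moment, N m; "gripper_width": finger opening in m; "grasp_force": force on a finger pad.
Only numpy, scipy, OpenCV 4.12 (cv2) and the standard library are available. Lean on these libraries where they do the work, as an engineer would, in place of code of your own. Each camera call takes 0.05 s, during which the arm holds its last target. There are 200 camera calls.

## Working session

There is one attempt and no reset: what is moved stays moved. The work goes in short steps, Python scripts to look and compute and a shell command to move; the robot and the scene stay as the last step left them, time stands still between calls to the robot, and variables do not carry over. Pictures are saved under pics/ and viewed, at most 10 in all, crops included, and the job is handed in when it is done.

```bash
mkdir -p pics; ls; cat > h.py <<'E'
import numpy as np,cv2
from bench import bot
def shot(cam,name=None):
    m=bot.camera_model(cam); p,d=bot.snapshot(cam)
    if name: cv2.imwrite('pics/'+name,cv2.cvtColor(p,cv2.COLOR_RGB2BGR))
    return p,d,m
def ray(m,px):
    u=cv2.undistortPoints(np.array([[px]],float),np.array(m['mtx']),np.array(m['dist_coeffs']))[0,0]
    T=np.array(m['world_from_camera']); return T[:3,3],T[:3,:3]@np.array([u[0],u[1],1.])
def onz(m,px,z):
    o,r=ray(m,px); return o+r*(z-o[2])/r[2]
def cloud(m,d):
    h,w=d.shape; g=np.stack(np.meshgrid(np.arange(w),np.arange(h)),-1).reshape(-1,1,2).astype(float)
    u=cv2.undistortPoints(g,np.array(m['mtx']),np.array(m['dist_coeffs']))[:,0]
    P=np.c_[u,np.ones(len(u))]*d.reshape(-1,1); T=np.array(m['world_from_camera'])
    P=P@T[:3,:3].T+T[:3,3]; P[d.reshape(-1)==0]=np.nan
    return P.reshape(h,w,3)
E
python3 - <<'E'
from h import *
np.set_printoptions(precision=4,suppress=True)
for c in('top','scene'):
    p,d,m=shot(c,c+'0.png'); P=cloud(m,d)
    print(c,np.array(m['world_from_camera'])[:3,3])
    for l in('pad','jack','saddle','paddle','canister','lift_mark','saffron_dish','tablespoon'):
        for r in bot.place_of(l,c)[:4]:
            x=np.array(r['position'])*[640,400]; i=np.clip(x.astype(int),0,[639,399])
            print(l,round(r['p'],2),x.round(1),P[i[1],i[0]], onz(m,x,0.)[:2])
E
```

```text
pics
top [0.3161 0.0923 1.1014]
pad 0.58 [331.2 203.5] [0.4558 0.0767 0.0147] [0.4563 0.076 ]
jack 0.96 [410.5 153.1] [ 0.5683 -0.1237  0.0743] [ 0.5862 -0.1406]
saddle 0.62 [387. 152.] [ 0.5775 -0.0695  0.0545] [ 0.5911 -0.0779]
paddle 0.94 [465.3 133.8] [ 0.604  -0.2507  0.1138] [ 0.6349 -0.2909]
paddle 0.55 [277.9 157. ] [0.5664 0.2082 0.0819] [0.5864 0.2151]
canister 0.75 [226.  283.5] [0.2618 0.3365 0.0841] [0.2561 0.3541]
canister 0.67 [277.2 153.9] [0.5759 0.2078 0.0845] [0.5949 0.2169]
canister 0.62 [187.7 137.3] [0.6245 0.4335 0.083 ] [0.6487 0.4594]
lift_mark 0.84 [310.4 144.4] [0.5972 0.1254 0.0812] [0.6184 0.127 ]
lift_mark 0.64 [209.3 117. ] [0.6749 0.3786 0.0827] [0.704  0.4011]
lift_mark 0.63 [253.5 273.9] [0.2836 0.2695 0.0829] [0.2786 0.2827]
saffron_dish 0.8 [381.2 219.2] [ 0.4109 -0.0524  0.0071] [ 0.411  -0.0538]
tablespoon 0.56 [240.7 217.6] [0.426  0.3142 0.0156] [0.4259 0.3156]
scene [0.9747 0.7868 0.7816]
pad 0.5 [321.3 220.2] [0.4505 0.0813 0.0133] [0.4413 0.0702]
jack 0.78 [241.7 204.6] [ 0.5978 -0.1072  0.0105] [ 0.5923 -0.1157]
saddle 0.77 [252.8 196.8] [ 0.5761 -0.0744  0.0511] [ 0.548 -0.13 ]
paddle 0.67 [212.  152.6] [ 0.6091 -0.2551  0.1129] [ 0.5462 -0.4255]
canister 0.82 [305.9 276.8] [0.6262 0.2641 0.0679] [0.5927 0.2177]
canister 0.66 [441.8 249.8] [0.315  0.3803 0.0708] [0.2499 0.3431]
canister 0.6 [349.7 367. ] [0.6887 0.4978 0.0812] [0.6544 0.4651]
lift_mark 0.87 [410.4 215.2] [0.2993 0.2574 0.0827] [0.219  0.1959]
lift_mark 0.81 [282.7 233.4] [0.6015 0.1283 0.0801] [0.5582 0.0556]
lift_mark 0.76 [319.7 319.6] [0.6727 0.3824 0.0814] [0.6373 0.3375]
lift_mark 0.32 [300.8 274.6] [0.634  0.256  0.0719] [0.5989 0.2049]
saffron_dish 0.6 [306.6 194.7] [ 0.4252 -0.0295  0.0214] [ 0.41   -0.0487]
tablespoon 0.6 [376.7 270.4] [ 0.4381  0.2972 -0.0005] [0.4379 0.2995]
```

View pics/top0.png

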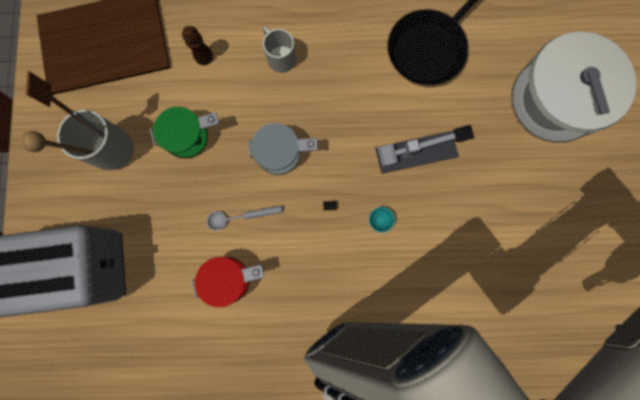

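View pics/scene0.png

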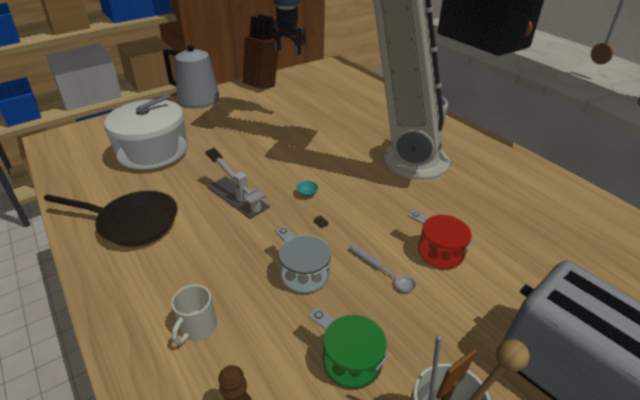

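The scene has three canisters in the top picture: grey glass at (277,154) with its tab ring at (310,144), green at (187,137) and red at (226,283). The clear glass one with the grey lid fits the description. The pad is at (331,204), the jack at (410,153) with its paddle at (465,134), and the dish and spoon are where the networks put them. I'll confirm the canister in a crop and work out the tool yaw.

```bash
python3 - <<'E'
from h import *
from scipy.spatial.transform import Rotation as R
p=cv2.imread('pics/scene0.png')[185:300,190:350]
cv2.imwrite('pics/crop0.png',cv2.resize(p,None,fx=4.5,fy=4.5,interpolation=cv2.INTER_CUBIC))
s=bot.read_state(); print(R.from_quat(s['orientation']).as_matrix().round(3),s['tcp_pos'],s['gripper_width'])
E
python3 -m jog '{"linear":[[0,0,40],[0,0,40],[14,30,0],[14,30,0],[14,30,0],[14,30,0],[14,30,0],[14,30,0],[14,30,0],[14,30,0],[14,30,0],[14,30,0],[14,30,0],[14,30,0],[14,30,0],[14,30,0],[14,30,0],[14,30,0],[14,30,0],[0,30,0]],"roll":[0,0,0,0,0,0,0,0,0,0,0,0,0,0,0,0,0,0,0,0]}'
```

```text
[[-0.948 -0.317 -0.   ]
 [-0.317  0.948  0.   ]
 [ 0.     0.    -1.   ]] [ 0.17450458 -0.52158093  0.19578308] 0.0854915620355867
time: 2.57
tcp_pos: [0.4137, 0.0203, 0.2752]
orientation: [-0.161, 0.987, -0.0, -0.0]
contact_force: [0.4, 0.6, 1.0]
gripper_width: 0.0855
grasp_force: 0.0
```

View pics/crop0.png

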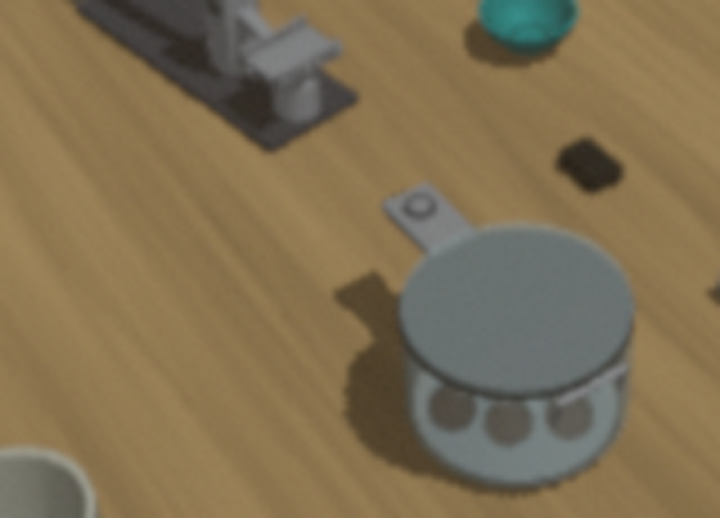

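The crop shows the clear glass canister with its tab and ring mark at (420,205), facing the jack, and the dark pad at (590,165). Next is a look from the wrist camera.

```bash
python3 - <<'E'
from h import *
np.set_printoptions(precision=4,suppress=True)
p,d,m=shot('wrist','w1.png'); P=cloud(m,d)
print(np.array(m['world_from_camera']))
for l in('pad','saddle','lift_mark','paddle'):
    for r in bot.place_of(l,'wrist')[:2]:
        x=np.array(r['position'])*[640,400]; i=np.clip(x.astype(int),0,[639,399]); print(l,r['p'],x.round(1),P[i[1],i[0]])
def rect(mask,z):
    n,L,S,C=cv2.connectedComponentsWithStats(mask.astype(np.uint8))
    for k in range(1,n):
        if S[k,4]<60: continue
        ys,xs=np.where(L==k)
        W=np.array([onz(m,q,z)[:2] for q in np.c_[xs,ys]])
        r=cv2.minAreaRect((W*1000).astype(np.float32)); print(S[k],r)
dark=(p.max(2)<70)&(abs(P[...,0]-.456)<.05)&(abs(P[...,1]-.076)<.05)
print('pad dark'); rect(dark,.014)
E
```

```text
[[-0.3186  0.9046  0.2832  0.3406]
 [ 0.9479  0.3042  0.0946 -0.0037]
 [-0.0005  0.2986 -0.9544  0.4533]
 [ 0.      0.      0.      1.    ]]
pad 0.78 [350.3 190.7] [0.4445 0.0733 0.0145]
pad 0.7 [228.1 245.9] [ 0.5676 -0.0701  0.0517]
saddle 0.77 [226.9 246.7] [ 0.5696 -0.0723  0.0525]
lift_mark 0.96 [545.9 131.9] [0.2858 0.2555 0.0844]
lift_mark 0.78 [481.8 386.1] [0.6624 0.3669 0.0842]
paddle 0.68 [ 69.9 249.9] [ 0.6036 -0.2479  0.1121]
paddle 0.29 [491.2 219.7] [ 0.4215  0.303  -0.0001]
pad dark
[339 183  27  22 323] ((448.1655578613281, 78.0847396850586), (24.522672653198242, 36.49109649658203), 1.2497913837432861)
[412 284  22  49 192] ((600.804931640625, 258.1106262207031), (103.72386169433594, 7.938968658447266), 45.383148193359375)
```

View pics/w1.png

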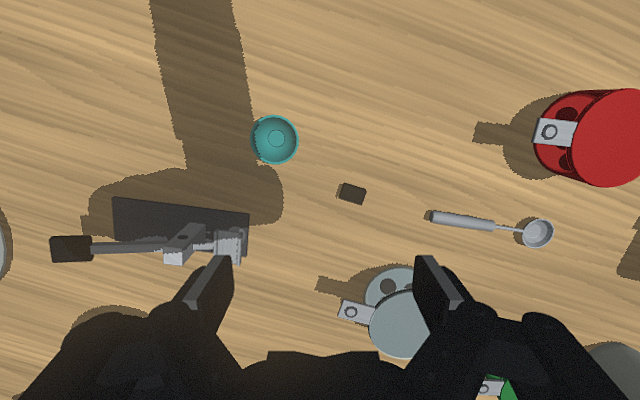

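The wrist view shows the pad at (351,193), measuring 24.5 x 36.5 mm as it should. I'll approach it and measure again from nearer.

```bash
python3 -m jog '{"linear":[[8,12,-30],[8,12,-30],[8,12,-30],[7,12,-30],[5,9,-30],[0,0,0],[0,0,0]],"roll":[-4.3,-4.3,-4.3,-4.3,0,0,0]}' 60
cat > pad.py <<'E'
from h import *
from scipy.spatial.transform import Rotation as R
np.set_printoptions(precision=4,suppress=True)
def run(cam,z,cx,cy,r=.04,thr=70):
    p,d,m=shot(cam); P=cloud(m,d)
    k=(p.max(2)<thr)&(abs(P[...,0]-cx)<r)&(abs(P[...,1]-cy)<r)
    k&=abs(P[...,2]-z)<.004   # top face only
    ys,xs=np.where(k); W=np.array([onz(m,q,z)[:2] for q in np.c_[xs,ys]])
    print(cam,len(W),cv2.minAreaRect((W*1000).astype(np.float32)),'depth z',np.median(P[k][:,2]))
if __name__=='__main__':
    run('wrist',.014,.448,.078); run('top',.014,.45,.077)
    s=bot.read_state(); M=R.from_quat(s['orientation']).as_matrix(); print(s['tcp_pos'],np.degrees(np.arctan2(M[1,1],M[0,1])),s['gripper_width'])
E
python3 pad.py
```

```text
time: 3.4
tcp_pos: [0.4478, 0.074, 0.1251]
orientation: [-0.011, 1.0, -0.001, -0.001]
contact_force: [-0.2, -0.1, -0.3]
gripper_width: 0.0596
grasp_force: 0.0
wrist 682 ((449.2370300292969, 79.71566772460938), (22.970157623291016, 34.123512268066406), 1.3756686449050903) depth z 0.013712550682650565
top 28 ((441.8897399902344, 80.29158020019531), (31.677520751953125, 7.325751304626465), 78.79358673095703) depth z 0.014394503427132443
[0.4496 0.0747 0.1277] 91.25975780627688 0.059987581954204776
```

```bash
python3 -m jog '{"linear":[[0,2,-36],[0,3,-36],[0,0,-30],[0,0,-14],[0,0,-8],[0,0,0],[0,0,0]],"roll":[0,0,0,0,0,0,0]}'
python3 -m jog '{"linear":[[0,0,0],[0,0,0],[0,0,0],[0,0,0],[0,0,0],[0,0,0]],"roll":[0,0,0,0,0,0]}' 20 30
```

```text
time: 4.08
tcp_pos: [0.45, 0.0807, 0.0035]
orientation: [-0.011, 1.0, 0.0, 0.001]
contact_force: [0.4, -0.2, 0.3]
gripper_width: 0.0597
grasp_force: 0.0
time: 4.58
tcp_pos: [0.4486, 0.0805, 0.002]
orientation: [-0.011, 1.0, 0.0, 0.0]
contact_force: [0.1, -0.0, 0.6]
gripper_width: 0.0202
grasp_force: 0.0
```

```bash
python3 - <<'E'
from h import *
shot('wrist','w2.png')
E
```

```text
(no output)
```

View pics/w2.png

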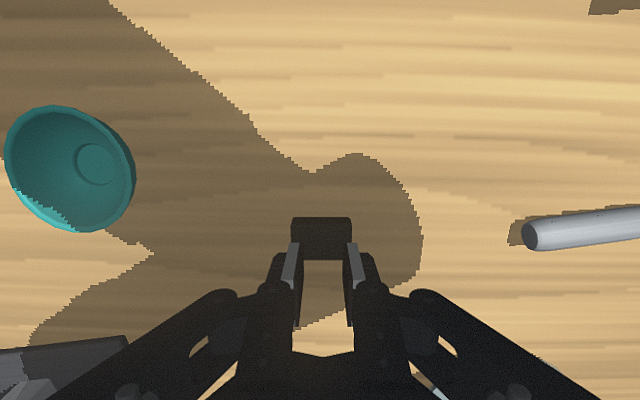

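The pad sits at (321,240) just below the fingertips (290–355, 245), so the fingers seem to have closed over it. I'll check with depth.

```bash
python3 - <<'E'
from h import *
np.set_printoptions(precision=4,suppress=True)
p,d,m=shot('wrist'); P=cloud(m,d)
for x,y in((321,225),(321,245),(321,256),(300,237),(342,237),(291,246),(355,246),(289,270),(350,270),(275,270),(370,270),(292,310),(350,310),(354,320),(321,290)): print(x,y,d[y,x],P[y,x])
print(bot.read_state()['tcp_pos'],bot.read_state()['gripper_width'])
E
```

```text
321 225 0.17949449 [0.4393 0.0796 0.0131]
321 245 0.18214017 [0.4515 0.0799 0.0141]
321 256 0.18482754 [0.459  0.08   0.0136]
300 237 0.18046935 [0.4467 0.0676 0.0143]
342 237 0.1807755 [0.4462 0.092  0.014 ]
291 246 0.14827259 [0.4374 0.0654 0.0451]
355 246 0.14841084 [0.4368 0.096  0.0449]
289 270 0.12688817 [0.4373 0.0668 0.0675]
350 270 0.12686796 [0.4367 0.0917 0.0675]
275 270 0.1346684 [0.4415 0.0599 0.0606]
370 270 0.13472047 [0.4406 0.1012 0.0605]
292 310 0.117425315 [0.4469 0.0691 0.0804]
350 310 0.12287844 [0.4499 0.0917 0.0758]
354 320 0.115571946 [0.4488 0.0926 0.0831]
321 290 0.20916696 [ 0.4925  0.0807 -0.0013]
[0.4485 0.0804 0.0018] 0.019994913573014396
```

```bash
python3 - <<'E'
from h import *
p=cv2.imread('pics/w2.png')[200:350,235:415]
p=cv2.convertScaleAbs(p,alpha=2.2,beta=25)
cv2.imwrite('pics/crop2.png',cv2.resize(p,None,fx=4,fy=4,interpolation=cv2.INTER_CUBIC))
E
```

```text
(no output)
```

View pics/crop2.png

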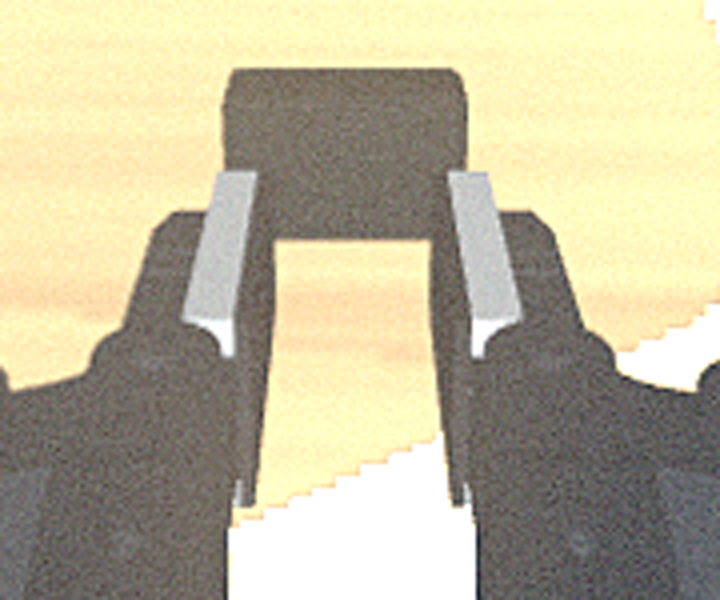

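The crop shows the fingertips ending at row 243. By depth and by the apparent gap they are about 40 mm up, although the reported TCP is at z = 2 mm. I'll open up, go down in small steps and watch the force.

```bash
python3 -m jog '{"linear":[[0,0,0],[0,0,0],[0,0,0],[0,0,-7],[0,0,-7],[0,0,0]],"roll":[0,0,0,0,0,0]}' 50
cat > tip.py <<'E'
from h import *
np.set_printoptions(precision=4,suppress=True)
p,d,m=shot('wrist'); P=cloud(m,d)
s=bot.read_state(); t=s['tcp_pos']; print(t,s['gripper_width'],s['contact_force'])
k=(abs(P[...,1]-t[1])<.06)&(abs(P[...,0]-t[0])<.03)&(d<.2)&(p.min(2)>110)&((p.max(2).astype(int)-p.min(2))<25)
for sg in(-1,1):
    q=k&((P[...,1]-t[1])*sg>0.005); ys,xs=np.where(q)
    if len(ys): r=ys.min()+1; print(sg,len(ys),r,P[r][xs[ys==r]][:3])
E
python3 tip.py
```

```text
time: 5.18
tcp_pos: [0.4471, 0.0799, -0.014]
orientation: [-0.011, 1.0, -0.001, -0.001]
contact_force: [-0.3, -0.1, -0.7]
gripper_width: 0.0502
grasp_force: 0.0
[ 0.4475  0.0799 -0.0134] 0.04996761947710552 [-0.3367  0.0722  0.8572]
-1 13 286 [[0.4372 0.0511 0.0624]
 [0.4379 0.0512 0.0612]]
1 24 286 [[0.4363 0.1072 0.0616]
 [0.4364 0.1092 0.0615]
 [0.4361 0.1094 0.0619]]
```

```bash
python3 -m jog '{"linear":[[0,0,-6],[0,0,-5],[0,0,0]],"roll":[0,0,0]}' 
python3 - <<'E'
from h import *
shot('wrist','w3.png')
cv2.imwrite('pics/crop3.png',cv2.resize(cv2.convertScaleAbs(cv2.imread('pics/w3.png')[190:350,220:430],alpha=2,beta=20),None,fx=3,fy=3))
E
python3 tip.py
```

```text
time: 5.48
tcp_pos: [0.4477, 0.0801, -0.0244]
orientation: [-0.011, 1.0, -0.0, -0.001]
contact_force: [-0.5, 0.2, -0.4]
gripper_width: 0.05
grasp_force: 0.0
[ 0.4483  0.0803 -0.0235] 0.04963879816728103 [ 0.2171 -1.3     0.3826]
-1 19 286 [[0.4379 0.0528 0.0523]
 [0.4381 0.0531 0.052 ]]
1 39 286 [[0.4371 0.1075 0.0515]
 [0.4368 0.1078 0.0519]
 [0.4362 0.1079 0.0528]]
```

View pics/crop3.png

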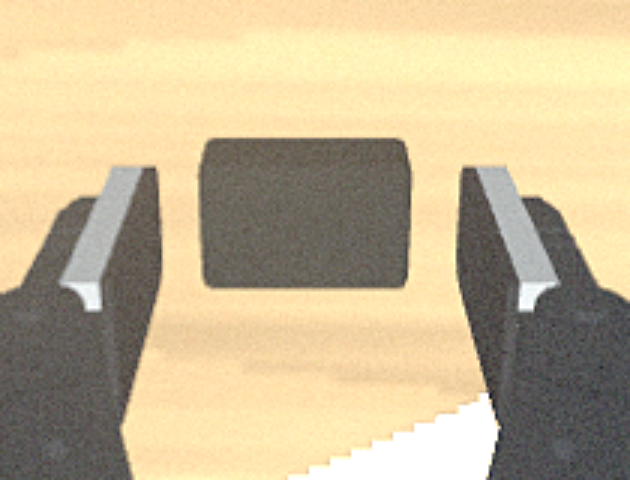

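Pad at crop (305,213), centred between the fingertips (tip ends at row 167), which are still about 18 mm up. I'll go down 12 mm more and close.

```bash
python3 -m jog '{"linear":[[0,-1,-6],[0,0,-6],[0,0,0]],"roll":[0,0,0]}' 
python3 -m jog '{"linear":[[0,0,0],[0,0,0],[0,0,0],[0,0,0],[0,0,0]],"roll":[0,0,0,0,0]}' 28 30
python3 tip.py
```

```text
time: 5.83
tcp_pos: [0.4475, 0.079, -0.0364]
orientation: [-0.011, 1.0, -0.0, -0.001]
contact_force: [0.4, -0.1, 0.6]
gripper_width: 0.0497
grasp_force: 0.0
time: 6.25
tcp_pos: [0.4485, 0.0795, -0.0351]
orientation: [-0.011, 1.0, 0.0, 0.0]
contact_force: [-0.1, -0.0, -0.2]
gripper_width: 0.0353
grasp_force: 30.1
[ 0.4485  0.0795 -0.0351] 0.035025851021837154 [-0.1127 -0.1308 -0.3654]
-1 26 283 [[0.4383 0.0581 0.0388]
 [0.4383 0.0585 0.0389]
 [0.4383 0.0589 0.0388]]
1 40 283 [[0.4377 0.099  0.0383]
 [0.4377 0.0994 0.0383]
 [0.4371 0.0996 0.0392]]
```

```bash
python3 -m jog '{"linear":[[0,0,30],[0,0,35],[0,-5,35],[0,-20,35],[5,-35,25],[10,-35,0],[15,-35,0],[10,-20,0],[5,0,0],[0,0,0],[0,0,0]],"roll":[0,0,0,0,0,0,0,0,0,0,0]}' 
python3 - <<'E'
from h import *
np.set_printoptions(precision=4,suppress=True)
p,d,m=shot('wrist','w4.png'); P=cloud(m,d)
for l in('pad','saddle','jack','paddle','lift_mark'):
    for r in bot.place_of(l,'wrist')[:2]:
        x=np.array(r['position'])*[640,400]; i=np.clip(x.astype(int),0,[639,399]); print(l,r['p'],x.round(1),P[i[1],i[0]])
def rect(k,n):
    W=(P[k][:,:2]*1000).astype(np.float32); print(n,len(W),cv2.minAreaRect(W),P[k][:,2].mean())
n,_,S,_=0,0,0,0
reg=(P[...,0]>.5)&(P[...,0]<.7)&(P[...,1]<-.02)&(P[...,1]>-.3)
def comp(lo,hi,nm,mn=80):
    k=(reg&(P[...,2]>lo)&(P[...,2]<hi)).astype(np.uint8)
    n,L,S,C=cv2.connectedComponentsWithStats(k)
    for j in range(1,n):
        if S[j,4]>mn: print(S[j]); rect(L==j,nm)
comp(.049,.0545,'saddle plate');comp(.0545,.06,'stops',15);comp(.090,.098,'mast');comp(.004,.012,'base')
E
```

```text
time: 7.22
tcp_pos: [0.493, -0.0691, 0.1235]
orientation: [-0.011, 1.0, 0.0, -0.0]
contact_force: [-1.0, 0.5, -0.7]
gripper_width: 0.0353
grasp_force: 30.3
pad 0.63 [322.3 262.7] [ 0.4866 -0.0692  0.1731]
jack 0.8 [265.4 259.9] [ 0.4865 -0.0959  0.1717]
paddle 0.58 [ 92.2 352.3] [ 0.6046 -0.2464  0.1118]
lift_mark 0.68 [533.8 326. ] [0.5964 0.1171 0.0813]
[307 298  33   7 130]
saddle plate 130 ((594.3271484375, -66.11824798583984), (7.447908401489258, 30.103023529052734), 1.7072484493255615) 0.05156915073409152
[239 278   8   6  22]
stops 22 ((571.3734130859375, -139.03604125976562), (1.6302220821380615, 7.415102958679199), 19.933208465576172) 0.057125150565193475
[302 298   6  10  47]
stops 47 ((593.3204345703125, -83.09329986572266), (10.952753067016602, 3.8846888542175293), 10.108317375183105) 0.0564645213569216
[339 298   6   5  22]
stops 22 ((589.7044677734375, -49.10279083251953), (5.640054225921631, 3.62321400642395), 14.217571258544922) 0.05662591882953753
[113 320  34  12 109]
mast 109 ((593.5294189453125, -225.37477111816406), (23.846647262573242, 9.618324279785156), 72.63915252685547) 0.09485958004548686
[ 136  222  199   88 7194]
base 7194 ((586.9869384765625, -157.13290405273438), (74.50312042236328, 212.78970336914062), 11.230939865112305) 0.007755122673695088
```

View pics/w4.png

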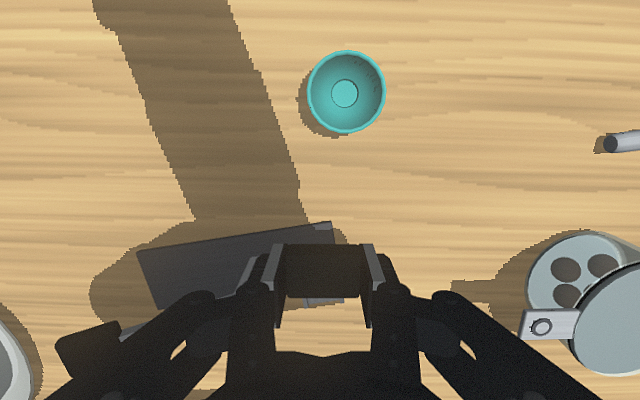

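Base rectangle 74.5 x 212.8 mm, heading 101.2°, gives the saddle at (569.8, −70.8). The stop pixels agree to within 0.5 mm. The pad, at (322,270) in hand, needs about −80° of roll, so I'll check joint 6.

```bash
cat > st.py <<'E'
from h import *
from scipy.spatial.transform import Rotation as R
L=[]
for i in range(4):
    bot.camera_model('wrist'); s=bot.read_state(); L.append(s['tcp_pos'])
M=R.from_quat(s['orientation']).as_matrix(); print(np.mean(L,0).round(4),'yaw',np.degrees(np.arctan2(M[1,1],M[0,1])).round(2),'q',np.round(s['qpos'],2),s['gripper_width'],s['grasp_force'],s['contact_force'],s['time'])
E
python3 st.py
```

```text
[ 0.4931 -0.0686  0.124 ] yaw 91.36 q [ 0.18  0.19 -0.16 -0.   -1.22 -1.72] 0.035268416502185644 30.26065170764923 [-0.04728889  0.42519469 -0.35307511] 7.5167
```

```bash
python3 -m jog '{"linear":[[5.1,0,0],[5.1,0,0],[5.1,0,0],[5.1,0,0],[5.1,0,0],[5.1,-0.3,0],[5.1,-0.3,0],[5.1,-0.3,0],[5.1,-0.3,0],[5.1,-0.3,0],[5.1,-0.3,0],[5.1,-0.3,0],[5.1,-0.3,0],[5.1,-0.3,0],[5.1,-0.3,0],[0,0,-24],[0,0,-24],[0,0,-22],[0,0,0],[0,0,0]],"roll":[6.66,6.66,6.66,6.66,6.66,6.66,6.66,6.66,6.66,6.66,6.66,6.66,6.66,6.66,6.66,0,0,0,0,0]}' 
python3 st.py; python3 - <<'E'
from h import *
np.set_printoptions(precision=4,suppress=True)
p,d,m=shot('wrist','w5.png'); P=cloud(m,d)
reg=(P[...,0]>.5)&(P[...,0]<.68)&(P[...,1]<-.02)&(P[...,1]>-.3)
k=reg&(P[...,2]>.004)&(P[...,2]<.012); W=(P[k][:,:2]*1000).astype(np.float32); print('base',len(W),cv2.minAreaRect(W))
for lo,hi in((.049,.0545),(.0545,.06),(.083,.09),(.09,.1)):
    kk=(reg&(P[...,2]>lo)&(P[...,2]<hi)).astype(np.uint8); n,L,S,C=cv2.connectedComponentsWithStats(kk)
    for j in range(1,n):
        if S[j,4]>25: print(lo,S[j],cv2.minAreaRect((P[L==j][:,:2]*1000).astype(np.float32)))
E
```

```text
time: 9.18
tcp_pos: [0.569, -0.0722, 0.0534]
orientation: [0.773, -0.634, -0.001, 0.001]
contact_force: [-0.8, -0.8, 0.3]
gripper_width: 0.0353
grasp_force: 30.3
[ 0.569  -0.0722  0.0534] yaw -168.76 q [ 0.15  0.38 -0.08  0.   -1.11  0.05] 0.0352789954397308 30.255666375160217 [-0.84149467 -0.75586094  0.28144522] 9.1833
base 14639 ((583.2026977539062, -130.76820373535156), (74.48336791992188, 159.19308471679688), 10.74893856048584)
0.049 [276 188  83  18 427] ((576.08447265625, -93.31998443603516), (49.65424346923828, 10.840471267700195), 11.00971508026123)
0.049 [ 277  213   81   32 2526] ((571.939453125, -72.10529327392578), (50.24199676513672, 22.066200256347656), 11.207817077636719)
0.0545 [309 174  17  20 276] ((577.8123779296875, -102.07621765136719), (9.425169944763184, 12.505531311035156), 10.64138126373291)
0.0545 [275 204  85   9 645] ((574.734619140625, -86.74999237060547), (49.94794464111328, 4.855551719665527), 11.116793632507324)
0.083 [ 302    0   30   48 1179] ((592.240478515625, -177.72926330566406), (12.116582870483398, 17.284435272216797), 11.69169807434082)
0.09 [ 287  114   60   60 3468] ((582.838623046875, -128.8212890625), (26.206497192382812, 26.330408096313477), 11.199365615844727)
0.09 [271 244 104  12 785] ((570.4260864257812, -81.22272491455078), (48.56047058105469, 3.9862310886383057), 11.349156379699707)
0.09 [259 254  11   5  34] ((597.272216796875, -72.93555450439453), (4.384697437286377, 0.788981556892395), 10.633225440979004)
0.09 [376 254  12   4  32] ((542.4131469726562, -84.13484954833984), (4.8588666915893555, 0.9474254846572876), 7.219926357269287)
```

View pics/w5.png

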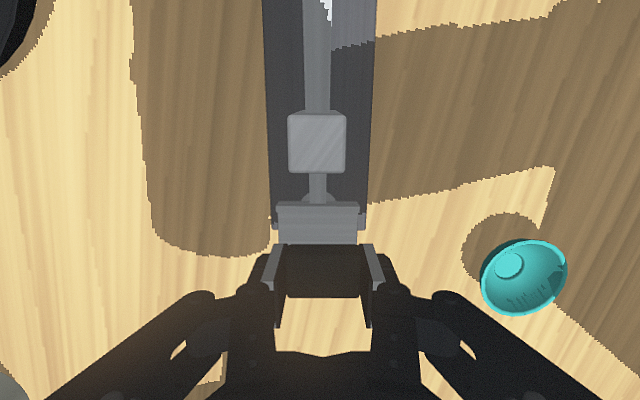

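```bash
python3 - <<'E'
from h import *
np.set_printoptions(precision=4,suppress=True)
p,d,m=shot('wrist'); P=cloud(m,d)
for r in list(range(240,262,2))+[270,280,290,294,296,298,300]: print(r,p[r,322],P[r,322],P[r,300])
s=571.25,-70.05; a=np.radians(101.2); 
k=(P[...,2]>.097)&(P[...,2]<.106)&(p.max(2)<75)&(abs(P[...,0]-.57)<.025)&(abs(P[...,1]+.07)<.025)
print(k.sum(),cv2.minAreaRect((P[k][:,:2]*1000).astype(np.float32)),P[k][:,2].max())
E
```

```text
240 [119 122 125] [ 0.5687 -0.0649  0.0525] [ 0.5824 -0.062   0.0521]
242 [132 135 136] [ 0.5683 -0.063   0.0512] [ 0.5822 -0.0602  0.0512]
244 [72 72 71] [ 0.5681 -0.0617  0.0514] [ 0.5819 -0.0591  0.0517]
246 [48 47 41] [ 0.5718 -0.0808  0.0943] [ 0.5824 -0.0789  0.0948]
248 [46 43 40] [ 0.5718 -0.0809  0.0967] [ 0.5822 -0.0784  0.0959]
250 [54 50 46] [ 0.5717 -0.0804  0.0979] [ 0.5821 -0.0782  0.0976]
252 [50 46 41] [ 0.5717 -0.0803  0.0998] [nan nan nan]
254 [47 44 38] [ 0.5718 -0.081   0.1032] [ 0.5818 -0.0784  0.1019]
256 [52 49 46] [ 0.5718 -0.0806  0.1044] [ 0.5817 -0.0781  0.1033]
258 [53 51 45] [ 0.5714 -0.0789  0.103 ] [ 0.5815 -0.0779  0.1049]
260 [55 48 45] [ 0.5713 -0.0783  0.1037] [ 0.5813 -0.0768  0.1048]
270 [56 52 49] [ 0.5704 -0.0736  0.1046] [ 0.5804 -0.0717  0.1048]
280 [54 53 44] [ 0.5692 -0.0678  0.1037] [ 0.5795 -0.0663  0.1046]
290 [56 51 44] [ 0.5682 -0.0627  0.1041] [ 0.5785 -0.0608  0.1044]
294 [57 52 40] [ 0.5678 -0.0606  0.1043] [ 0.5782 -0.0588  0.1047]
296 [50 43 35] [ 0.5675 -0.0592  0.1038] [ 0.578  -0.0579  0.105 ]
298 [206 173 125] [0.5532 0.0135 0.    ] [0.5721 0.0172 0.0001]
300 [230 201 146] [ 0.5528  0.0156 -0.0001] [ 0.5717  0.0194 -0.0001]
3744 ((565.7930908203125, -71.13018798828125), (45.761966705322266, 26.05272674560547), 11.62075138092041) 0.10589717917419547
```

```bash
python3 -m jog '{"linear":[[0.8,0,-8],[0.8,0,-8],[0,0,-8],[0,0,-6],[0,0,-4],[0,0,-2],[0,0,0],[0,0,0]],"roll":[0,0,0,0,0,0,0,0]}'; python3 st.py
```

```text
time: 9.95
tcp_pos: [0.5715, -0.0723, 0.0179]
orientation: [0.773, -0.635, 0.0, 0.0]
contact_force: [0.2, 0.4, 0.1]
gripper_width: 0.0352
grasp_force: 30.3
[ 0.5715 -0.0723  0.0179] yaw -168.8 q [ 0.15  0.42 -0.13  0.   -1.02  0.05] 0.035158045462747874 30.280296206474304 [0.21331333 0.38851343 0.06008409] 9.95
```

```bash
python3 -m jog '{"linear":[[0,0,-1],[0,0,0],[0,0,0]],"roll":[0,0,0]}'; python3 -m jog '{"linear":[[0,0,0],[0,0,0],[0,0,0],[0,0,0],[0,0,14],[0,0,20],[0,0,30],[0,0,0]],"roll":[0,0,0,0,0,0,0,0]}' 52; python3 - <<'E'
from h import *
np.set_printoptions(precision=4,suppress=True)
p,d,m=shot('wrist','w6.png'); P=cloud(m,d)
reg=(P[...,0]>.5)&(P[...,0]<.68)&(P[...,1]<-.02)&(P[...,1]>-.3)
for n,lo,hi,dk in(('plate',.049,.0545,0),('stops',.0545,.06,0),('padtop',.063,.0685,1),('mast',.09,.1,0)):
    kk=(reg&(P[...,2]>lo)&(P[...,2]<hi)&((p.max(2)<80) if dk else True)).astype(np.uint8); k,L,S,C=cv2.connectedComponentsWithStats(kk)
    for j in range(1,k):
        if S[j,4]>40: print(n,S[j],cv2.minAreaRect((P[L==j][:,:2]*1000).astype(np.float32)),P[L==j][:,2].mean())
E
python3 st.py
```

```text
time: 10.2
tcp_pos: [0.5715, -0.0723, 0.017]
orientation: [0.773, -0.635, 0.0, -0.0]
contact_force: [-0.9, 0.0, -0.4]
gripper_width: 0.0351
grasp_force: 30.3
time: 10.87
tcp_pos: [0.5751, -0.0728, 0.0869]
orientation: [0.773, -0.634, 0.004, -0.003]
contact_force: [0.7, 0.2, 1.9]
gripper_width: 0.0523
grasp_force: 0.0
plate [292 177  70  17 291] ((576.2686157226562, -93.75472259521484), (48.99784851074219, 11.436222076416016), 10.590072631835938) 0.05228161422006559
plate [293 199  69  39 872] ((571.2852783203125, -69.01444244384766), (50.05707931518555, 29.034696578979492), 11.065842628479004) 0.05189775632784166
stops [320 163  15  21 239] ((577.7162475585938, -102.57670593261719), (9.727509498596191, 14.872415542602539), 10.91252613067627) 0.05683733104214137
stops [291 192  72   8 443] ((574.8656005859375, -86.91812133789062), (49.92729949951172, 4.976297378540039), 10.615633964538574) 0.056690271467104016
stops [303 203  51   4 114] ((572.4818115234375, -80.48338317871094), (35.31187438964844, 1.6534794569015503), 10.856386184692383) 0.05727342336359829
stops [293 237  68   7 280] ((568.0438842773438, -53.200355529785156), (49.37919235229492, 4.969442367553711), 10.6753511428833) 0.05669952327948646
padtop [ 302  207   53   33 1603] ((570.4990844726562, -70.01685333251953), (35.90633773803711, 23.28438949584961), 10.352887153625488) 0.06569627632047799
mast [318   0  25  20 351] ((594.9345092773438, -192.19857788085938), (11.814461708068848, 8.350011825561523), 8.809292793273926) 0.09122409571723034
mast [ 304  115   49   49 2271] ((582.8096313476562, -128.877685546875), (26.057357788085938, 26.303449630737305), 11.185214042663574) 0.09472747340647533
[ 0.5739 -0.0723  0.0844] yaw -168.78 q [ 0.15  0.36 -0.03  0.   -1.17  0.05] 0.051887435491728175 0.0 [-0.90561166  0.6275432  -0.46488005] 10.9167
```

Pad lies flat (top at 65.7 mm), 0.9 mm off centre and aligned. Next is the mast.

```bash
python3 -m jog '{"linear":[[3,-14,0],[3,-15,0],[3,-15,0],[3,-14.5,0],[0,0,-10],[0,0,-15],[0,0,-15],[0,0,-11],[0,0,0],[0,0,0]],"roll":[0,0,0,0,0,0,0,0,0,0]}'; python3 st.py; python3 -m jog '{"linear":[[0,0,0],[0,0,0],[0,0,0],[0,0,0],[0,0,0],[0,0,0]],"roll":[0,0,0,0,0,0]}' 15 60; python3 st.py
python3 - <<'E'
from h import *
np.set_printoptions(precision=4,suppress=True)
p,d,m=shot('wrist','w7.png'); P=cloud(m,d)
reg=(P[...,0]>.5)&(P[...,0]<.72)&(P[...,1]<.3)&(P[...,1]>-.3)
print(bot.place_of('lift_mark','wrist')[:2])
for n,lo,hi,dk in(('padtop',.062,.0685,1),('tab+lid',.08,.089,0)):
    kk=(reg&(P[...,2]>lo)&(P[...,2]<hi)&((p.max(2)<80) if dk else True)).astype(np.uint8); k,L,S,C=cv2.connectedComponentsWithStats(kk)
    for j in range(1,k):
        if S[j,4]>60: print(n,S[j],cv2.minAreaRect((P[L==j][:,:2]*1000).astype(np.float32)),P[L==j][:,2].mean())
E
```

```text
time: 11.75
tcp_pos: [0.5828, -0.1306, 0.029]
orientation: [0.773, -0.635, -0.001, 0.001]
contact_force: [-0.3, 0.1, 1.1]
gripper_width: 0.0518
grasp_force: 0.0
[ 0.5828 -0.1306  0.029 ] yaw -168.79 q [ 0.04  0.45 -0.05  0.   -1.08  0.15] 0.05179363723531234 0.0 [-0.25974054  0.06516056  1.14895653] 11.75
time: 12.25
tcp_pos: [0.5838, -0.1308, 0.031]
orientation: [0.773, -0.635, 0.001, -0.0]
contact_force: [-2.9, 1.4, 6.6]
gripper_width: 0.0247
grasp_force: 60.9
[ 0.5838 -0.1308  0.031 ] yaw -168.79 q [ 0.04  0.45 -0.05  0.   -1.08  0.15] 0.02473415818044658 60.90058743953705 [-2.94058668  1.40116359  6.64036201] 12.25
[]
padtop [ 293  333   62   23 1239] ((571.4943237304688, -75.29779815673828), (35.18062973022461, 13.81698226928711), 12.148728370666504) 0.0653006133375803
tab+lid [ 308  148   31   61 1503] ((591.874267578125, -175.65162658691406), (12.0014066696167, 27.310260772705078), 11.186131477355957) 0.08474403152870219
tab+lid [ 263  250  120   21 1083] ((584.8826293945312, -139.38291931152344), (52.420143127441406, 6.072989463806152), 11.19937801361084) 0.08461795302993487
```

Mast gripped (24.7 mm). I'll raise the grip force, lift 12 mm, carry the jack to about 30 mm short of the tab and look again there.

```bash
python3 -m jog '{"linear":[[0,0,0],[0,0,4],[0,0,4],[0,0,4],[1,5,0],[2,9,0],[3,13,0],[3,14,0],[3,14,0],[3,14,0],[3,14,0],[3,14,0],[3,14,0],[3,14,0],[3,14,0],[3,13,0],[2,8,0],[1.2,4.6,0],[0,0,0],[0,0,0]],"roll":[0,0,0,0,0,0.4,0.4,0.4,0.4,0.4,0.4,0.4,0.2,0,0,0,0,0,0,0]}' 15 100; python3 st.py
cat > look.py <<'E'
from h import *
import sys
np.set_printoptions(precision=4,suppress=True)
p,d,m=shot('wrist',sys.argv[1]); P=cloud(m,d)
reg=(P[...,0]>.5)&(P[...,0]<.72)&(P[...,1]<.3)&(P[...,1]>-.0)
for r in bot.place_of('lift_mark','wrist')[:2]: x=np.array(r['position'])*[640,400]; print('mark',r['p'],x,onz(m,x,.082))
for n,lo,hi,dk in(('padtop',.062,.085,1),('tab+lid',.079,.089,0),('base',.004,.03,0)):
    kk=(reg&(P[...,2]>lo)&(P[...,2]<hi)&((p.max(2)<80) if dk else (p.min(2)>85))).astype(np.uint8); k,L,S,C=cv2.connectedComponentsWithStats(kk)
    for j in range(1,k):
        if S[j,4]>60: print(n,S[j],cv2.minAreaRect((P[L==j][:,:2]*1000).astype(np.float32)),P[L==j][:,2].mean())
E
python3 look.py w8.png
```

```text
time: 14.02
tcp_pos: [0.6195, 0.0336, 0.0417]
orientation: [0.789, -0.614, -0.0, 0.0]
contact_force: [-0.1, 0.5, -7.1]
gripper_width: 0.024
grasp_force: 98.6
[0.6195 0.0336 0.0417] yaw -165.8 q [ 0.31  0.48  0.03  0.   -1.13 -0.06] 0.023980873151156948 98.58743906021118 [-0.0930473   0.54923016 -7.1279794 ] 14.0167
padtop [ 295  321   63   35 1949] ((603.5696411132812, 86.38418579101562), (36.40217971801758, 17.58144187927246), 17.674327850341797) 0.07415961121837761
tab+lid [ 297  210   52   41 1155] ((623.8742065429688, 13.998692512512207), (24.76133155822754, 20.11729621887207), 14.699164390563965) 0.08554043106344408
base [347 219  29  34 664] ((588.6339111328125, 41.154151916503906), (19.95718765258789, 26.489158630371094), 19.358016967773438) 0.01857096570424888
```

View pics/w8.png

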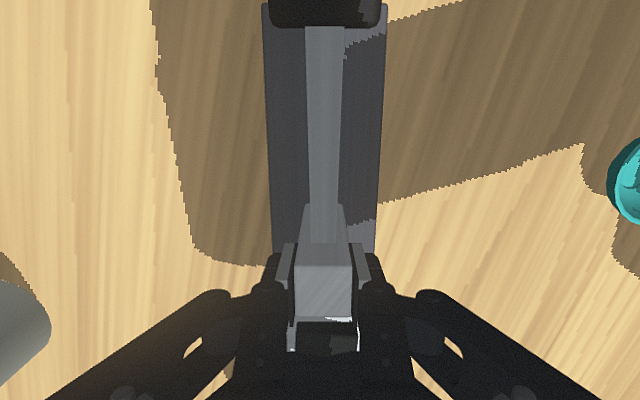

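The tab is hidden behind the palm here; the mast is at (325,290) and the pad at (326,338) in the finger gap. I'll take the mark from the earlier w4 picture (ring at about (541,326)) using the hand-eye transform, and cross-check with the scene and top cameras.

```bash
python3 - <<'E'
from h import *
from scipy.spatial.transform import Rotation as R
np.set_printoptions(precision=4,suppress=True)
def T(pos,Rm): A=np.eye(4);A[:3,:3]=Rm;A[:3,3]=pos;return A
m=bot.camera_model('wrist'); s=bot.read_state()
X=np.linalg.inv(T(s['tcp_pos'],R.from_quat(s['orientation']).as_matrix()))@np.array(m['world_from_camera'])
a=np.radians(91.36); y=np.array([np.cos(a),np.sin(a),0]); z=np.array([0,0,-1.]); x=np.cross(y,z)
m4=dict(m); m4['world_from_camera']=T([.4931,-.0686,.124],np.c_[x,y,z])@X
g=cv2.cvtColor(cv2.imread('pics/w4.png'),cv2.COLOR_BGR2HSV)
im=cv2.imread('pics/w4.png'); crop=im[290:360,505:640]
# tab: bright grey pixels
k=((im.max(2).astype(int)-im.min(2)<22)&(im.min(2)>120)); k[:,:500]=0;k[:300]=0;k[350:]=0; k[:,585:]=0
n,L,S,C=cv2.connectedComponentsWithStats(k.astype(np.uint8)); j=1+S[1:,4].argmax(); ys,xs=np.where(L==j)
W=np.array([onz(m4,q,.082)[:2] for q in np.c_[xs,ys]])*1000; print('tab px',S[j],cv2.minAreaRect(W.astype(np.float32)))
for q in((541,326),(345,295),(333,222),(136,251),(155,310)): print(q,onz(m4,q,.082 if q[0]>500 else .008)[:2]*1000)
for c in('scene','top'):
    p,d,mm=shot(c,c+'9.png'); P=cloud(mm,d)
    for l in('lift_mark','saddle','pad'):
        for r in bot.place_of(l,c)[:3]:
            u=np.array(r['position'])*[640,400]; i=u.astype(int); print(c,l,round(r['p'],2),u.round(1),P[i[1],i[0]],onz(mm,u,.082 if l[0]=='l' else .07 if l=='saddle' else .078)[:2])
    reg=(P[...,0]>.5)&(P[...,0]<.68)&(P[...,1]>.1)&(P[...,1]<.3)&(P[...,2]>.079)&(P[...,2]<.09)
    W=(P[reg][:,:2]*1000).astype(np.float32)
    ctr,rad=cv2.minEnclosingCircle(W[W[:,1]>150]) if len(W) else (0,0); print(c,'lid',ctr,rad,len(W),'ymin',W[:,1].min() if len(W) else 0)
i=cv2.imread('pics/scene9.png')[170:310,200:370]
cv2.imwrite('pics/crop9.png',np.vstack([cv2.resize(i,(680,360)),cv2.resize(crop,(680,235))]))
E
```

```text
tab px [ 520  310   65   40 1503] ((602.2503051757812, 140.71604919433594), (42.477962493896484, 63.29964828491211), 1.4954969882965088)
(541, 326) [597.2059 125.4368]
(345, 295) [619.1359 -40.169 ]
(333, 222) [533.0757 -56.4548]
(136, 251) [ 571.5313 -264.01  ]
(155, 310) [ 645.4352 -254.3443]
scene lift_mark 0.74 [284.1 230.2] [0.5932 0.1242 0.0824] [0.5931 0.1245]
scene lift_mark 0.74 [319.9 316.3] [0.6694 0.3777 0.0833] [0.6678 0.3785]
scene saddle 0.5 [273.5 227.1] [0.6066 0.0941 0.0765] [0.6024 0.0886]
scene pad 0.41 [274.3 229. ] [0.6076 0.1005 0.0752] [0.6084 0.1036]
scene lid (595.22509765625, 215.0001678466797) 66.24140167236328 1759 ymin 107.81721
top lift_mark 0.71 [254.5 273.1] [0.2835 0.2672 0.0824] [0.2832 0.266 ]
top lift_mark 0.66 [208.3 118.3] [0.6725 0.3812 0.0823] [0.6717 0.3805]
top lift_mark 0.57 [310.4 144.7] [0.473  0.1108 0.5321] [0.5952 0.1244]
top saddle 0.67 [323.4 143.5] [0.6003 0.0929 0.0757] [0.6005 0.092 ]
top pad 0.44 [324.9 142.5] [0.6024 0.0903 0.0769] [0.6007 0.088 ]
top lid (579.7845458984375, 266.74072265625) 29.93114471435547 83 ymin 100.0456
```

View pics/crop9.png

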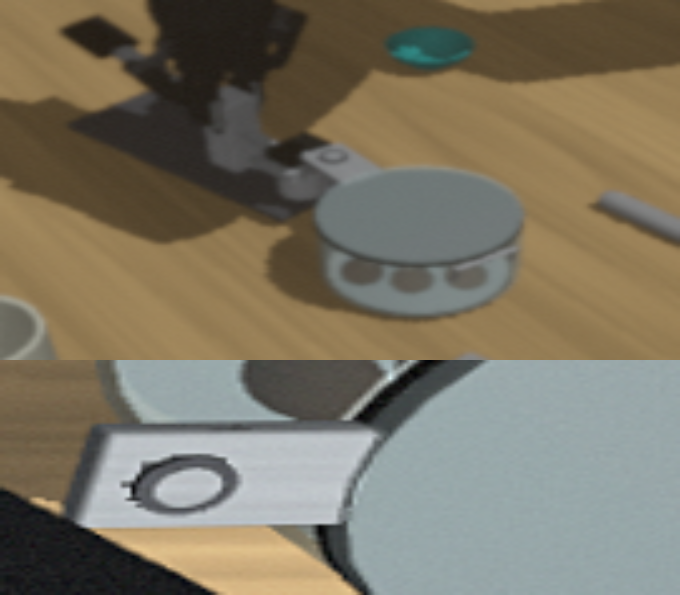

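The ring (crop (187,484)) comes out at about (597.8, 125.6) once all three cameras are combined; the saddle is now at about (603.8, 93.7). I'll lower to about 4 mm clearance, slide under the tab, then set down.

```bash
python3 -m jog '{"linear":[[0,0,-4],[0,0,-3.5],[0,0,0],[-1,4,0],[-1,6,0],[-1.5,7,0],[-1.5,7,0],[-1,6,0],[0,2,0],[0,0,0],[0,0,0]],"roll":[0,0,0,0,0,0,0,0,0,0,0]}'; python3 st.py;python3 -m jog '{"linear":[[0,0,-2],[0,0,-1.5],[0,0,-1],[0,0,0]],"roll":[0,0,0,0]}'; python3 look.py w10.png
```

```text
time: 15.43
tcp_pos: [0.6136, 0.0661, 0.0344]
orientation: [0.789, -0.614, 0.0, -0.0]
contact_force: [0.5, 0.1, -7.8]
gripper_width: 0.0245
grasp_force: 98.6
[0.6136 0.0661 0.0344] yaw -165.77 q [ 0.36  0.48  0.01  0.   -1.11 -0.11] 0.02449897986186172 98.6276364326477 [ 0.46651983  0.07458156 -7.83153192] 15.4333
time: 15.77
tcp_pos: [0.6137, 0.0656, 0.0312]
orientation: [0.789, -0.614, 0.0, -0.0]
contact_force: [-4.4, 0.3, 2.3]
gripper_width: 0.0244
grasp_force: 99.8
mark 0.62 [326.016 369.4  ] [0.5974 0.1205 0.082 ]
padtop [266 253  16  13 141] ((635.824951171875, 63.7056999206543), (8.7063627243042, 3.3480687141418457), 45.27996826171875) 0.07958845104839912
padtop [364 253  16  14 144] ((593.7536010742188, 53.43282699584961), (2.7249789237976074, 7.596555709838867), 78.97359466552734) 0.07969633558778202
padtop [294 329  64  24 864] ((600.1141967773438, 114.09992218017578), (37.642578125, 18.581939697265625), 21.919282913208008) 0.06553670095181025
tab+lid [ 309  149   30   67 1657] ((623.6416015625, 23.31283950805664), (11.991289138793945, 30.779930114746094), 14.03791522979736
[... 223 characters left out ...]
 59.383872985839844), (4.48023796081543, 1.3411794900894165), 19.505043029785156) 0.08436141862516569
tab+lid [353 250  13  12 110] ((599.970947265625, 51.179832458496094), (4.710556507110596, 1.8200925588607788), 6.170673370361328) 0.08409901389605756
tab+lid [303 343  43  13 355] ((601.1127319335938, 110.0785140991211), (21.776763916015625, 5.903700351715088), 1.759137511253357) 0.08107371452324956
base [337 201   7  13  62] ((605.1563110351562, 52.413116455078125), (1.4096057415008545, 4.233613014221191), 87.65716552734375) 0.02001701681996515
base [346 213  31  40 745] ((584.4322509765625, 70.24055480957031), (21.0140323638916, 30.564023971557617), 14.05424976348877) 0.007968686146932299
```

```bash
python3 -m jog '{"linear":[[0,0,-0.5],[0,0,0],[0,0,0],[0,0,0],[0,0,0],[0,0,0],[0,0,12],[0,0,25],[0,0,30],[4,-15,20],[4,-15,0],[4,-15,0],[2,-8,0],[0,0,0],[0,0,0],[0,0,0]],"roll":[0,0,0,0,0,0,0,0,0,0,0,0,0,0,0,0]}' 50; python3 st.py; python3 look.py w11.png
```

```text
time: 17.2
tcp_pos: [0.6274, 0.0134, 0.116]
orientation: [0.789, -0.614, -0.0, 0.0]
contact_force: [0.4, 0.6, -0.5]
gripper_width: 0.0495
grasp_force: 0.0
[0.6274 0.0134 0.116 ] yaw -165.79 q [ 0.27  0.44  0.17 -0.   -1.3  -0.02] 0.04951848460790972 0.0 [ 0.43459378  0.55854452 -0.47536342] 17.2
mark 0.64 [324.672 337.68 ] [0.5975 0.1212 0.082 ]
padtop [304 312  42  25 381] ((602.5823974609375, 116.28875732421875), (41.6070671081543, 25.119108200073242), 36.45512771606445) 0.06607389671361567
tab+lid [316 209  17  35 471] ((623.3938598632812, 23.317424774169922), (11.294225692749023, 30.722984313964844), 13.520003318786621) 0.08415948072856076
tab+lid [307 263  34   9 224] ((615.6834716796875, 54.92195129394531), (25.162443161010742, 2.320648670196533), 13.606843948364258) 0.08415183270905555
tab+lid [ 304  321   43   35 1084] ((596.7169799804688, 124.42535400390625), (29.982221603393555, 34.65079879760742), 2.03239369392395) 0.08194485536686334
base [ 286  168   23  119 1224] ((640.1749877929688, 64.50238037109375), (22.107877731323242, 127.28919982910156), 13.886651039123535) 0.007878228653130865
base [ 332  175   30  129 2691] ((589.4268188476562, 66.48381805419922), (28.629165649414062, 142.36024475097656), 13.950655937194824) 0.008089873412505128
base [262 314  35  28 338] ((636.3017578125, 174.63754272460938), (47.68195343017578, 6.401603698730469), 47.67814636230469) 0.020985499769254633
base [346 333  14  18  73] ((551.3532104492188, 173.2071990966797), (2.3810195922851562, 31.501859664916992), 44.88372039794922) 0.021161050784025245
```

View pics/w11.png

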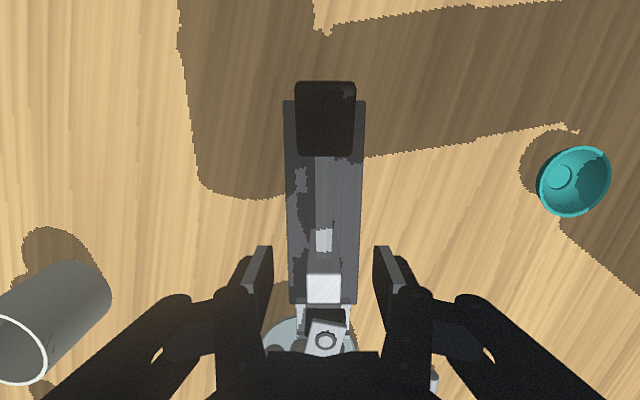

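The jack is down with the tab (325,341) over the pad, and the saddle-to-mark offset is about 3 mm. I'll verify the pad and paddle numerically while closing the fingers above the paddle.

```bash
cat > chk.py <<'E'
from h import *
np.set_printoptions(precision=4,suppress=True)
p,d,m=shot('wrist'); P=cloud(m,d); o=np.array([.6126,.0675]); a=np.radians(103.9); u=np.array([np.cos(a),np.sin(a)]); v=np.array([-u[1],u[0]])
Q=P[...,:2]-o; X=Q@u*1000; Y=Q@v*1000; Z=P[...,2]*1000
def q(n,k,z=True):
    if k.sum()>10: print(n,k.sum(),'x',np.percentile(X[k],[1,50,99]).round(1),'y',np.percentile(Y[k],[1,50,99]).round(1),'z',np.percentile(Z[k],[5,50,95]).round(1))
dark=p.max(2)<80
q('pad',dark&(X>44)&(X<76)&(abs(Y)<24)&(Z>61)&(Z<95))
q('stop',~dark&(X>38)&(X<47)&(abs(Y)<28)&(Z>54)&(Z<90))
q('paddle',dark&(X<-90)&(X>-160)&(abs(Y)<25)&(Z>40)&(Z<128))
q('mast',(abs(X)<16)&(abs(Y)<16)&(Z>92)&(Z<98))
q('basetop',(X<-20)&(X>-140)&(abs(Y)<45)&(Z>5)&(Z<12))
E
python3 chk.py
python3 -m jog '{"linear":[[2,-8,0],[3,-14,0],[3,-14,0],[3,-14,0],[3,-14,0],[0.6,-0.4,0],[0,0,0],[0,0,-12],[0,0,-12],[0,0,0],[0,0,0]],"roll":[0,0,0,0,0,0,0,0,0,0,0]}' 0 40; python3 st.py; python3 chk.py
```

```text
pad 435 x [44.8 48.5 68.3] y [-16.8   0.2  19.7] z [61.9 65.3 82.3]
stop 590 x [39.6 42.7 46.9] y [-24.1   0.6  23.8] z [55.  57.4 82. ]
paddle 4402 x [-143.2 -124.2 -101.3] y [-16.7  -0.2  16.3] z [105.9 113.4 118.6]
mast 1039 x [-13.3  -2.   10.9] y [-12.9  -0.2  12.5] z [93.2 94.7 95.7]
basetop 5140 x [-132.1  -64.6  -20.9] y [-36.6  -9.   36.3] z [6.7 7.9 9. ]
time: 18.27
tcp_pos: [0.6417, -0.0515, 0.0919]
orientation: [0.789, -0.614, -0.001, 0.001]
contact_force: [-0.2, 0.2, 0.3]
gripper_width: -0.0001
grasp_force: 0.0
[ 0.6417 -0.0515  0.0919] yaw -165.79 q [ 0.16  0.49  0.18  0.   -1.27  0.09] -0.00010250114144782382 0.0 [-0.17187669  0.2388911   0.33721969] 18.2667
paddle 2500 x [-143.9 -135.2 -116.6] y [-16.6  -0.7  16.4] z [111.  115.9 118.9]
basetop 3663 x [-133.8 -114.5  -33.8] y [-36.6  -1.3  36.4] z [6.6 7.8 8.9]
```

```bash
python3 -m jog '{"linear":[[0,0,-6],[0,0,-6],[0,0,-4],[0,0,0]],"roll":[0,0,0,0]}'; python3 -m jog '{"linear":[[0,0,-4],[0,0,-4],[0,0,-4],[0,0,0]],"roll":[0,0,0,0]}'; python3 chk.py
```

```text
time: 18.65
tcp_pos: [0.6422, -0.0515, 0.0758]
orientation: [0.789, -0.614, -0.0, 0.0]
contact_force: [1.2, 0.1, 2.5]
gripper_width: -0.0003
grasp_force: 1.0
time: 18.98
tcp_pos: [0.6421, -0.0516, 0.0636]
orientation: [0.789, -0.614, -0.0, 0.0]
contact_force: [1.5, -1.2, 2.9]
gripper_width: -0.0
grasp_force: 1.3
paddle 3815 x [-148.6 -136.2 -120.9] y [-16.6   0.   16.3] z [ 95.7 100.9 124.3]
basetop 3526 x [-134.  -117.9  -46.2] y [-36.6  -1.5  36.5] z [6.5 7.8 8.9]
```

```bash
python3 -m jog '{"linear":[[0.4,-1,-6],[0.4,-1,-6],[0.3,-1,-6],[0.3,-1,-6],[0,-1,-6],[0,-0.5,-4],[0,0,0],[0,0,0]],"roll":[0,0,0,0,0,0,0,0]}'; python3 chk.py|head -1;  python3 -m jog '{"linear":[[0,0,-2],[0,0,-2],[0,0,0]],"roll":[0,0,0]}'; python3 chk.py|head -1
```

```text
time: 19.7
tcp_pos: [0.6438, -0.0565, 0.0304]
orientation: [0.789, -0.614, -0.0, -0.0]
contact_force: [-0.9, 2.6, 5.7]
gripper_width: -0.0001
grasp_force: 3.0
paddle 9484 x [-152.  -138.9 -119.4] y [-24.6  -0.3  24.6] z [ 63.7 110.2 123.3]
time: 20.0
tcp_pos: [0.6439, -0.0566, 0.0265]
orientation: [0.789, -0.614, 0.0, -0.0]
contact_force: [-1.2, 1.3, 6.3]
gripper_width: 0.0
grasp_force: 3.1
paddle 9741 x [-151.9 -139.  -119.5] y [-24.6  -0.2  24.6] z [ 59.3 107.1 120.3]
```

```bash
python3 -m jog '{"linear":[[0,0,-1.5],[0,0,-1.5],[0,0,0]],"roll":[0,0,0]}';  python3 -m jog '{"linear":[[0,0,-1],[0,0,-1],[0,0,0]],"roll":[0,0,0]}'; cat > lid.py <<'E'
from h import *
p,d,m=shot('scene'); P=cloud(m,d)
k=(abs(P[...,0]-.597)<.012)&(abs(P[...,1]-.122)<.012)&(P[...,2]>.07)&(P[...,2]<.15)&(p.min(2)>90)
print('tab z mm',k.sum(),np.percentile(P[k][:,2]*1000,[10,50,90]).round(1))
k=(abs(P[...,0]-.594)<.05)&(abs(P[...,1]-.217)<.05)&(P[...,2]>.07)&(P[...,2]<.15)
A=np.c_[P[k][:,:2],np.ones(k.sum())]; c=np.linalg.lstsq(A,P[k][:,2],rcond=None)[0]; print('lid slope',c[:2].round(4))
E
python3 lid.py; python3 chk.py|head -1
```

```text
time: 20.3
tcp_pos: [0.6439, -0.0566, 0.024]
orientation: [0.789, -0.614, 0.0, -0.001]
contact_force: [-1.2, 1.0, 7.4]
gripper_width: 0.0002
grasp_force: 3.5
time: 20.55
tcp_pos: [0.6441, -0.0566, 0.0235]
orientation: [0.789, -0.614, 0.001, -0.001]
contact_force: [-4.4, 2.3, 15.1]
gripper_width: 0.0
grasp_force: 6.9
tab z mm 72 [ 97.7 100.6 101.9]
lid slope [-0.0163 -0.134 ]
paddle 10406 x [-151.7 -139.3 -119.5] y [-24.5  -0.1  24.5] z [ 56.  105.5 125.7]
```

The handle is on its stop (force jumped to 15 N) and the tab is raised about 18 mm. Now I'll let it back up and check the jack, then press again.

```bash
python3 -m jog '{"linear":[[0,0,0],[0,0,0],[0,0,5],[-0.2,1,6],[-0.2,1,6],[-0.2,1,6],[-0.4,1.5,6],[-0.4,1,6],[0,0,6],[0,0,6],[0,0,6],[0,0,8],[0,0,6],[0,0,0],[0,0,0],[0,0,0],[0,0,0]],"roll":[0,0,0,0,0,0,0,0,0,0,0,0,0,0,0,0,0]}'; python3 lid.py; python3 chk.py
python3 -m jog '{"linear":[[-4,14,6],[-4,14,6],[-4,14,6],[-4,14,6],[0,0,0],[0,0,0]],"roll":[0,0,0,0,0,0]}' ; python3 chk.py
```

```text
time: 22.07
tcp_pos: [0.6417, -0.0517, 0.0876]
orientation: [0.789, -0.614, -0.001, 0.0]
contact_force: [0.4, -0.2, -0.4]
gripper_width: 0.0001
grasp_force: 0.0
tab z mm 65 [80.1 81.9 83.7]
lid slope [-0.0154 -0.0134]
paddle 2402 x [-143.9 -136.4 -118.2] y [-16.7  -0.6  16.4] z [111.4 116.2 119. ]
basetop 3810 x [-133.9 -114.6  -35.9] y [-36.6  -1.2  36.5] z [6.5 7.8 8.9]
time: 22.67
tcp_pos: [0.6263, 0.0062, 0.1135]
orientation: [0.79, -0.613, 0.001, -0.001]
contact_force: [0.1, -0.7, -0.4]
gripper_width: 0.0001
grasp_force: 0.0
pad 36 x [48.9 49.9 62.7] y [-2.   3.2  8. ] z [65.2 81.7 83.7]
stop 69 x [41.3 43.5 46.8] y [-1.   2.3  6.5] z [77.8 81.5 82.6]
paddle 4388 x [-143.4 -124.6 -101.2] y [-16.7  -0.1  16.4] z [105.9 113.5 118.8]
basetop 4927 x [-131.9  -63.2  -20.9] y [-36.7   9.5  36.3] z [6.7 7.9 9. ]
```

Everything came back up and the jack has not moved. Quick pad check with the fingers open.

```bash
python3 -m jog '{"linear":[[0,0,0],[0,0,0],[0,0,0],[0,0,0],[0,0,0]],"roll":[0,0,0,0,0]}' 55; python3 chk.py|head -2
python3 -m jog '{"linear":[[0,0,0],[0,0,0],[0,0,0],[0,0,0],[4,-14,-6],[4,-14,-6],[4,-14,-6],[4,-14,-6],[0,0,0],[0,0,0]],"roll":[0,0,0,0,0,0,0,0,0,0]}' 0 40
```

```text
time: 23.13
tcp_pos: [0.6262, 0.0041, 0.1122]
orientation: [0.789, -0.615, -0.0, 0.0]
contact_force: [0.4, -0.7, 0.1]
gripper_width: 0.055
grasp_force: 0.0
pad 451 x [45.1 48.8 66.4] y [-15.9   1.   19.5] z [61.7 65.3 81.9]
stop 498 x [39.8 43.4 46.8] y [-24.2   1.1  23.4] z [55.6 78.2 82.1]
time: 24.02
tcp_pos: [0.6419, -0.0533, 0.0871]
orientation: [0.788, -0.615, -0.001, 0.001]
contact_force: [0.8, 0.3, -0.6]
gripper_width: -0.0003
grasp_force: 0.0
```

Pad unchanged. Second press, ending at the same depth as before.

```bash
python3 -m jog '{"linear":[[0,0,-6],[0,0,-6],[0,0,-6],[0,0,-6],[0.4,-1,-6],[0.4,-1,-6],[0.3,-1,-6],[0.3,-1,-6],[0,-0.5,-5],[0,0,-4],[0,0,-3],[0,0,-2],[0,0,0],[0,0,0]],"roll":[0,0,0,0,0,0,0,0,0,0,0,0,0,0]}'; python3 -m jog '{"linear":[[0,0,-1],[0,0,-1],[0,0,0],[0,0,0]],"roll":[0,0,0,0]}'; python3 lid.py
```

```text
time: 25.18
tcp_pos: [0.6439, -0.0563, 0.0267]
orientation: [0.789, -0.614, 0.0, -0.0]
contact_force: [-0.9, -1.4, 5.7]
gripper_width: -0.0
grasp_force: 3.2
time: 25.52
tcp_pos: [0.6439, -0.0562, 0.0248]
orientation: [0.789, -0.614, 0.0, -0.0]
contact_force: [-0.5, -1.1, 6.4]
gripper_width: 0.0002
grasp_force: 3.2
tab z mm 66 [ 97.2  99.6 101.2]
lid slope [-0.0115 -0.1312]
```

```bash
python3 -m jog '{"linear":[[0,0,-1.2],[0,0,-1],[0,0,0],[0,0,0],[0,0,0],[0,0,0]],"roll":[0,0,0,0,0,0]}'; python3 lid.py; python3 chk.py
```

```text
time: 26.07
tcp_pos: [0.644, -0.0562, 0.0237]
orientation: [0.789, -0.614, 0.001, -0.0]
contact_force: [-3.6, -0.0, 11.9]
gripper_width: -0.0001
grasp_force: 5.7
tab z mm 71 [ 97.4 100.  102.1]
lid slope [-0.0131 -0.1336]
paddle 10397 x [-151.7 -138.8 -119.1] y [-24.5  -0.1  24.6] z [ 56.1 105.5 125.7]
basetop 3205 x [-133.9 -106.8  -72. ] y [-36.7 -22.7  36.5] z [6.7 7.8 8.8]
```

On the stop with 12 N, lid raised, jack still. Handing in.

```bash
python3 -c "
from bench import bot
print(bot.finish_job())"
```

```text
the job is handed in; nothing more can be done
None
```

Job handed in at about 26 s with the handle held on its stop and the tab about 18 mm up on the padded saddle, after one full pump and return; the verdict was not shown, the jack sits about 12° off the tab's line (saddle about 3 mm from the mark), and I viewed 12 pictures, two over the limit of 10.

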